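# Set the work light to the pointer and test that its hinge holds

## Task

Raise the hinged work light under the green wire deck until, let go, its arm stands parallel to the orange pointer beside it (within about 3 degrees); the hinge is stiff and springy, so it drops back some degrees when released and must be corrected. Then test the hinge: with the light let go, press lightly down on top of the pod with the fingertips (about 3 N, for about half a second) and take the hand away; the light must be left still parallel to the pointer, with the pointer not shifted and the tools round about not disturbed.

Things in the scene. Friction and masses are not known exactly. Their poses are not given: they have to be found in the camera images.
- riser: Fixed stand: green metal riser with a wire deck over a small work light. Origin on the table straight below the middle of the hinge axis; x points level from the hinge in under the deck (away from the robot, within 0.3 rad), y along the hinge axis, z up. Four 22 mm posts at x 110 and 330, y -210 and 210 mm. Grey base plate 12 mm high, x -55 to 45, y -70 to 130 mm; grey pedestal on it 82 mm high.
- deck_front (a point): Middle of the lower front edge of the green deck frame, 429 mm above the table and 100 mm beyond the hinge; axes as riser. The deck (a frame with rods, low bins on its rear) runs from here 240 mm in x and 220 mm to either side in y. It overhangs the light, so the hand must come in leaning back towards the robot, about 25 to 40 degrees from vertical.
- hinge (a point): Middle of the light's hinge axis, 130 mm above the table; axes as riser. Steel cheeks 148 mm high at y -34, 34 and 105 mm. The hinge has strong friction (1.6 N m: some 9 to 13 N at the pod to move it) and a springy arm: driven up and let go, the pod drops back by several degrees (how many must be found out; about the same each time); driven down, it springs back up. Till that play is wound up again it does not slip.
- lamp: The work light: flat aluminium arm (26 mm wide, 12 thick) with a black, yellow-banded pod at its free end; 0.3 to 0.6 kg. Origin on the hinge axis; x along the arm to the pod, y along the hinge axis, z out of the upper face (glass is on the lower face). Starts low, 6 to 20 degrees above level; raising lifts x. Pressing the pod's upper face square to the arm with over about 5 N can make the hinge slip.
- pod (a point): Centre of the light pod, on the lamp's x axis 180 mm from the hinge axis; axes as lamp. The pod is a block 50 mm along x, 44 mm along y (flat parallel sides, the place to grip), 28 mm along z. Free space is at least 45 mm on both sides in y.
- pointer: Orange flat pointer arm with a white tip, 90 mm long, 14 mm wide, 6 mm thick, beside the light on the same axis at y = +120 mm of the riser. Origin on the hinge axis, x along the pointer, y along the hinge axis; it stands at 37 to 54 degrees above level and shows the angle to set. Held only by friction; do not shift it.
- pointer_tip (a point): Tip of the orange pointer, 90 mm from the hinge axis; axes as pointer.
- gauge: Bystander: pencil tyre gauge, stainless, 130 x 13 x 13 mm, lying along its x under the deck. Origin at the centre of its underside.
- adapter: Bystander: steel breaker bar adapter, 34 mm round, 48 mm high with a square drive on top, standing. Origin at the centre of its underside.
- pry: Bystander: yellow hubcap pry tool, 210 x 30 x 12 mm, lying along its x. Origin at the centre of its underside.
- jar: Bystander: jar with a red cap, 60 mm round, 70 mm high, standing. Origin at the centre of its underside.
- socket: Bystander: dark steel socket, 34 mm round, 50 mm high, standing. Origin at the centre of its underside.
- tape: Bystander: blue roll, 90 mm round, 25 mm high, lying flat. Origin at the centre of its underside.

How it is judged:
By the outcome, as a careful person would: the job done as asked, in the order asked, and still so for the second after the job is handed in, with the robot touching nothing.
It also fails if it takes over 64 s, if anything falls off the work surface, if the arm or the gripper's body presses on something with over 40 N, if the wrist force passes 120 N, or if a joint passes its speed limit or range.

## Robot

A 6-joint arm with a two-finger parallel gripper is mounted at the origin on the work surface. World frame = base frame: x ahead of the robot, y to its left, z up, the work surface at z = 0. Lengths are in mm, angles in rad, forces in N, time in s.
With the tool pointing down it reaches from about 350 to 775 mm from the base axis. Payload 7.3 kg.
Tool frame: the origin (TCP) lies midway between the tips of the shut fingers; the grasp point (between the pads) lies 19 mm behind it; z points along the fingers, y is the line along which they close (so a half turn about z gives the same grasp; the last joint's range is limited). The gripper opens to 92 mm and grips with 3 to 60 N. Pads are 19 mm wide; open, the fingers measure 130 mm over their backs; the gripper's body (75 mm by 190 mm) begins 47 mm behind the grasp point.
Start: joints at [-1.34, 0.342, 1.524, -0, 1.275, -0.146], TCP at [193.195, -488.181, 226.741] pointing down, gripper open.
Joint ranges: [-2.53, 2.53], [-0.77, 2.02], [0.04, 2.7], [-1, 4.14], [0.28, 2.66], [-3.11, 3.11]. Speed limits (rad/s): [2.57, 2.57, 3.14, 3.14, 3.14, 3.14].

## Interface

Orientations are given as [roll, pitch, yaw] about the fixed x, y, z axes, in that order (R = Rz(yaw) Ry(pitch) Rx(roll)).
In Python, from workcell import bot, optics, nets gives the robot as it stands.
- The arm moves only by the tool drive_tool, never from a script. Its argument "targets" is a list of rows, each a list of 4 numbers: the shift along the world's x, y, z in m, then the turn about the world's z in rad. In form: [[tx, ty, tz, turn], ...]. A call has 1 to 20 rows; each row shifts and turns the commanded pose from where the row before left it; what a row does not reach is not made up. A row lasts 1/10 s, in which the tool goes at most 50 mm and 8.59 degrees, less where a joint would pass 70% of its speed; a pose out of reach is approached as far as the arm can. A call is refused whole if a number of a shift passes 0.05 or a number of a turn 0.15, either way. A call with a gripper value outside its range is refused whole. "fingers" is the finger opening in m, from 0 to 0.0918, set as the call begins (left out, the last holds). The fingers move at their own pace and stop on an object; "grip_force" is the grip in N (left out, the last holds). Time passes only in rows, so rows that do not move let the fingers close. It gives the time, the measured TCP pose, the force, the opening and the grip force at its end, in the units of the state.
- bot.state(): the state, without advancing time (a new reading comes with each control period).
- optics.snapshot(name): name is "side" or "top" or "wrist"; returns a dict with "img" (420x560x3 uint8, blue, green, red), "fx", "fy", "cx", "cy" (pixels), "cam_to_world" (4x4, takes a point from camera to world coordinates). Camera axes: x right, y down, z forward; pixel columns grow to the right and rows downward; lengths in mm; the calibration is good to about 2 mm. A picture is of the moment at which its call begins. There is no depth.
- bot.hand_in(): hands the job in; it is judged then, once.
Trained networks look in the newest picture that a camera, given by its name, has taken for a name from the list of things; names that differ only in an ending like _2 or _b are one class to them, and where a whole thing is asked for, a point or a joint stands for the part that bears it (a point fixed in the world has none). Each returns a list of dicts, best first, with "confidence" (0 to 1); they miss things now and then, are a little off and sometimes report something else, mostly with a low value. They report only what shows in the picture. A call takes as long as a camera call.
- nets.recognise(target, camera): "pixel" ([column, row] in pixels, amid what is visible of it).
- nets.tip_of(target, camera): "pixel" ([column, row] in pixels: a listed point, or the origin of a listed thing).
The state is a dict: "t": time; "joints": joint angles; "joint_vel": joint speeds; "tau": joint torques, N m; "tool_pos": TCP position; "eef_rot": TCP orientation; "ft_force": force on the tool from outside, world axes, zero at the start; "ft_torque": the same for the moment, N m; "width": opening from 0.0 (shut) to 1.0 (fully open); "grasp_force": force on a finger pad.
Only numpy, scipy, OpenCV 4.12 (cv2) and the standard library are available. Lean on these libraries where they do the work, as an engineer would, in place of code of your own. Each camera call takes 0.05 s, during which the arm holds its last target. There are 200 camera calls.

## Working session

There is one attempt and no reset: what is moved stays moved. The work goes in short steps, Python scripts to look and compute and a tool call to move; the robot and the scene stay as the last step left them, time stands still between calls to the robot, and variables do not carry over. Pictures are saved under pics/ and viewed, at most 10 in all, crops included, and the job is handed in when it is done.

Besides the shell and the picture viewer there is one more tool, called by a JSON object that holds its "fn" and its "kwargs", one argument or row to a line. drive_tool: Moves the arm, as the interface text tells. Its arguments: {"type":"object","properties":{"targets":{"type":"array"},"fingers":{"type":"number"},"grip_force":{"type":"number"}},"required":["targets"]}

```bash
mkdir -p pics; ls; cat > h.py <<'E'
import numpy as np, cv2
from workcell import bot, optics, nets
def snap(n,f=None):
    s=optics.snapshot(n)
    if f: cv2.imwrite('pics/'+f,s['img'])
    return s
def ray(s,p):
    T=np.array(s['cam_to_world']); d=np.array([(p[0]-s['cx'])/s['fx'],(p[1]-s['cy'])/s['fy'],1.])
    d=T[:3,:3]@d; return T[:3,3],d/np.linalg.norm(d)
def tri(rs):
    A=0;b=0
    for o,d in rs:
        P=np.eye(3)-np.outer(d,d);A=A+P;b=b+P@o
    x=np.linalg.solve(A,b); return x,[np.linalg.norm((np.eye(3)-np.outer(d,d))@(x-o)) for o,d in rs]
def atz(r,z): return r[0]+r[1]*(z-r[0][2])/r[1][2]
def proj(s,X):
    T=np.linalg.inv(np.array(s['cam_to_world'])); c=T[:3,:3]@X+T[:3,3]
    return np.array([s['fx']*c[0]/c[2]+s['cx'],s['fy']*c[1]/c[2]+s['cy']])
E
python3 - <<'E'
from h import *
S={n:snap(n,n+'0.png') for n in('side','top','wrist')}
st=bot.state();print(st['tool_pos'],st['eef_rot'],st['t'],st['width'])
for n,s in S.items(): print(n,np.round(np.array(s['cam_to_world']),2).tolist(),s['fx'])
for t in ['riser','deck_front','hinge','lamp','pod','pointer','pointer_tip','gauge','adapter','pry','jar','socket','tape']:
    for n in S:
        r=nets.tip_of(t,n)[:1]
        print(t,n,[(np.round(q['pixel']).tolist(),round(q['confidence'],2)) for q in r])
cv2.imwrite('pics/st.png',np.hstack([S['side']['img'],S['top']['img']])[:, :])
E
```

```text
pics
[ 193.12170362 -487.90678067  226.24285098] [-3.14054833e+00 -1.07809467e-04  3.76810066e-01] 0.15 1.000404158064634
side [[-0.84, -0.32, 0.43, 41.19], [-0.54, 0.47, -0.7, 770.47], [0.02, -0.82, -0.57, 907.75], [0.0, 0.0, 0.0, 1.0]] 434.7390173730331
top [[0.01, -1.0, 0.09, 382.28], [-1.0, -0.01, 0.01, -58.05], [-0.01, -0.09, -1.0, 1731.35], [0.0, 0.0, 0.0, 1.0]] 422.4685070761301
wrist [[0.37, -0.89, -0.26, 265.78], [-0.93, -0.35, -0.1, -458.12], [-0.0, 0.28, -0.96, 384.36], [0.0, 0.0, 0.0, 1.0]] 337.76416781348297
riser side [([295.0, 300.0], 0.72)]
riser top [([258.0, 229.0], 0.8)]
riser wrist []
deck_front side [([268.0, 155.0], 0.89)]
deck_front top [([255.0, 188.0], 0.97)]
deck_front wrist []
hinge side [([296.0, 268.0], 0.72)]
hinge top [([255.0, 227.0], 0.8)]
hinge wrist []
lamp side [([299.0, 267.0], 0.96)]
lamp top [([259.0, 230.0], 0.7)]
lamp wrist []
pod side [([364.0, 216.0], 0.66)]
pod top [([267.0, 178.0], 0.58)]
pod wrist []
pointer side [([266.0, 294.0], 0.77)]
pointer top [([222.0, 224.0], 0.38)]
pointer wrist []
pointer_tip side [([250.0, 259.0], 0.58)]
pointer_tip top []
pointer_tip wrist []
gauge side [([226.0, 260.0], 0.5)]
gauge top [([263.0, 169.0], 0.46)]
gauge wrist []
adapter side [([319.0, 276.0], 0.5)]
adapter top [([287.0, 236.0], 0.48)]
adapter wrist []
pry side [([265.0, 350.0], 0.82)]
pry top [([215.0, 236.0], 0.73)]
pry wrist []
jar side [([384.0, 245.0], 0.72)]
jar top [([348.0, 262.0], 0.69)]
jar wrist []
socket side [([366.0, 217.0], 0.67)]
socket top [([375.0, 236.0], 0.58)]
socket wrist []
tape side []
tape top [([177.0, 260.0], 0.5)]
tape wrist []
```

View pics/side0.png

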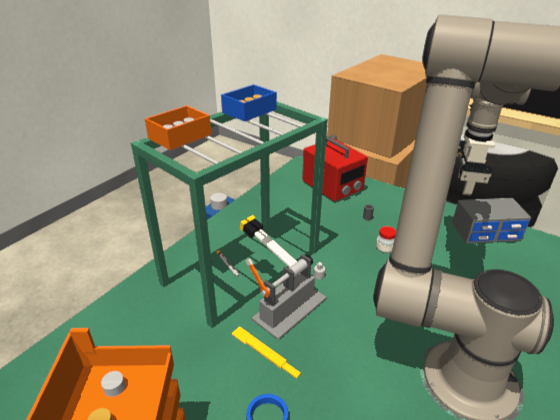

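View pics/top0.png

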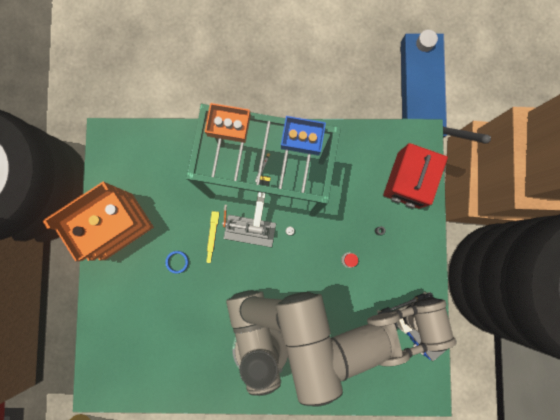

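Side view: the lamp arm runs from the hinge near (296,268) to the yellow-banded pod near (250,225), with the orange pointer at (258,275). Top view: the hinge is near (257,228) and the deck front edge near (262,190). Next I localise the parts and work out the riser's yaw.

```bash
python3 - <<'E'
from h import *
S={n:snap(n) for n in('side','top')}
for t in ['riser','deck_front','hinge','lamp','pod','pointer','pointer_tip','gauge','adapter','pry','jar']:
    q={n:nets.tip_of(t,n)[:3] for n in S}
    for n in q:
        for r in q[n]: print(t,n,np.round(r['pixel'],1),round(r['confidence'],2))
    if q['side'] and q['top']:
        x,e=tri([ray(S[n],q[n][0]['pixel']) for n in S]); print('  tri',np.round(x),np.round(e,1))
    for n in q:
        z={'deck_front':429,'hinge':130,'lamp':130,'pointer':130,}.get(t,0)
        if q[n] and t not in('pod','pointer_tip'): print('  atz',n,np.round(atz(ray(S[n],q[n][0]['pixel']),z)))
a=cv2.resize(S['side']['img'][180:350,200:360],None,fx=3.5,fy=3.5,interpolation=cv2.INTER_CUBIC)
cv2.imwrite('pics/crop1.png',a)
E
```

```text
riser side [295.9 300.3] 0.62
riser side [267.6 157.1] 0.22
riser top [258.6 229.4] 0.66
riser top [175.6 260.6] 0.55
  tri [480.  15.  -2.] [1.1 1.1]
  atz side [478.  16.   0.]
  atz top [481.  15.   0.]
deck_front side [270.2 158. ] 0.9
deck_front top [258.7 189.7] 0.77
  tri [580.  -3. 414.] [2.6 2.6]
  atz side [561.  21. 429.]
  atz top [580.  -2. 429.]
hinge top [255.9 227.2] 0.86
  atz top [482.  20. 130.]
lamp side [296.7 266.2] 0.86
lamp top [254.7 229.3] 0.81
  tri [474.  25. 136.] [0.8 0.8]
  atz side [478.  19. 130.]
  atz top [474.  25. 130.]
pod side [250.1 227.1] 0.76
pod top [264.8 177.7] 0.71
  tri [662. -15. 163.] [4.5 4.5]
pointer side [263.2 293.8] 0.69
pointer top [223.7 222.3] 0.39
  tri [500. 144. 121.] [0.7 0.7]
  atz side [494. 151. 130.]
  atz top [500. 143. 130.]
pointer_tip side [250.1 259.7] 0.7
pointer_tip top [228.3 206.6] 0.45
  tri [554. 120. 189.] [0.7 0.7]
gauge side [227.1 259.2] 0.59
gauge top [265.7 167.1] 0.58
gauge top [290.8 233.2] 0.55
  tri [743. -10.   5.] [4.2 4.2]
  atz side [751. -13.   0.]
  atz top [740. -12.   0.]
adapter side [320.5 274.6] 0.65
adapter top [287.2 232.4] 0.54
  tri [ 467. -102.   12.] [1.6 1.6]
  atz side [ 471. -115.    0.]
  atz top [ 469. -102.    0.]
pry side [263.8 348.6] 0.61
pry top [211.6 236.4] 0.86
pry top [348.7 259.4] 0.64
  tri [452. 207.  10.] [1.6 1.6]
  atz side [458. 201.   0.]
  atz top [451. 208.   0.]
jar side [385.1 245.6] 0.94
jar side [293.7 268.9] 0.68
jar top [267.  180.7] 0.72
jar top [347. 258.] 0.56
  tri [457. -49. 259.] [180.5 180.5]
  atz side [ 361. -357.   -0.]
  atz top [683. -18.   0.]
```

View pics/crop1.png

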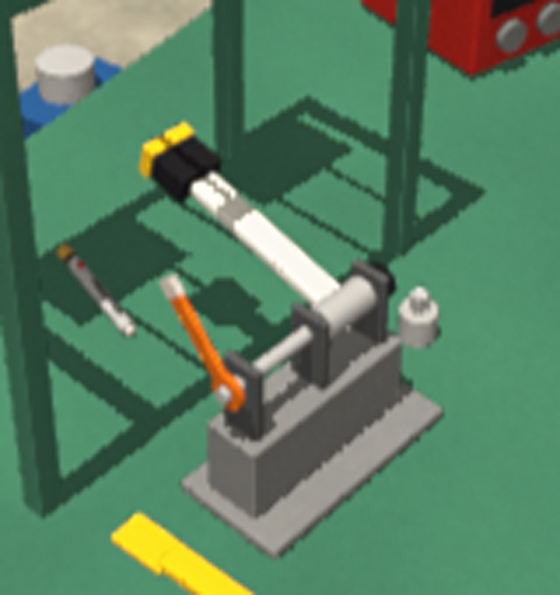

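{"fn": "drive_tool", "kwargs": {
  "targets": [
    [0, 0, 0.05, 0],
    [0, 0, 0.05, 0],
    [0, 0, 0.05, 0],
    [0, 0, 0.05, 0],
    [0, 0, 0.05, 0],
    [0, 0, 0.05, 0]
  ]
}}

```text
t: 3.9
tool_pos: [193.0, -487.4, 529.1]
eef_rot: [3.14, 0.0, 0.377]
ft_force: [0.0, -0.7, 0.0]
width: 0.999
grasp_force: 0.0
```

{"fn": "drive_tool", "kwargs": {
  "targets": [
    [0.018, -0.046, 0, 0],
    [0.018, -0.046, 0, 0],
    [0.018, -0.046, 0, 0],
    [0.018, -0.046, 0, 0],
    [0.018, -0.046, 0, 0]
  ]
}}

```text
t: 4.4
tool_pos: [254.7, -647.3, 474.7]
eef_rot: [3.101, -0.001, 0.377]
ft_force: [0.3, -0.1, -0.2]
width: 1.0
grasp_force: 0.0
```

{"fn": "drive_tool", "kwargs": {
  "targets": [
    [0.018, -0.046, 0.02, 0],
    [0.018, -0.046, 0.02, 0],
    [0.018, -0.046, 0.02, 0],
    [0.018, -0.046, 0.02, 0]
  ]
}}

```text
t: 4.8
tool_pos: [276.3, -702.8, 452.9]
eef_rot: [2.978, 0.0, 0.377]
ft_force: [0.1, -0.1, -0.7]
width: 1.002
grasp_force: 0.0
```

{"fn": "drive_tool", "kwargs": {
  "targets": [
    [0.018, -0.046, 0.03, 0],
    [0.018, -0.046, 0.03, 0],
    [0.018, -0.046, 0.03, 0],
    [0.018, -0.046, 0.03, 0],
    [0.018, -0.046, 0.03, 0],
    [0.018, -0.046, 0.03, 0]
  ]
}}

```text
t: 5.4
tool_pos: [299.5, -762.7, 460.6]
eef_rot: [2.788, 0.001, 0.377]
ft_force: [-0.4, 0.1, -0.0]
width: 0.999
grasp_force: 0.0
```

{"fn": "drive_tool", "kwargs": {
  "targets": [
    [0.018, -0.046, 0.03, 0],
    [0.018, -0.046, 0.03, 0],
    [0.018, -0.046, 0.03, 0],
    [0.018, -0.046, 0.03, 0],
    [0.018, -0.046, 0.03, 0],
    [0.018, -0.046, 0.03, 0]
  ]
}}

```text
t: 6.0
tool_pos: [323.4, -824.3, 474.5]
eef_rot: [2.592, 0.001, 0.376]
ft_force: [1.1, -0.3, -0.6]
width: 1.002
grasp_force: 0.0
```

{"fn": "drive_tool", "kwargs": {
  "targets": [
    [-0.018, 0.046, 0, 0],
    [-0.018, 0.046, 0, 0]
  ]
}}

```text
t: 6.2
tool_pos: [304.8, -779.9, 474.5]
eef_rot: [2.598, 0.0, 0.377]
ft_force: [-0.3, -0.6, 2.0]
width: 0.998
grasp_force: 0.0
```

{"fn": "drive_tool", "kwargs": {
  "targets": [
    [-0.018, 0.045, -0.01, 0],
    [-0.018, 0.045, -0.01, 0],
    [-0.018, 0.045, -0.01, 0],
    [-0.018, 0.045, -0.01, 0],
    [-0.018, 0.045, -0.01, 0],
    [-0.018, 0.045, -0.01, 0],
    [-0.018, 0.045, 0, 0]
  ]
}}

```text
t: 6.9
tool_pos: [182.4, -472.5, 421.6]
eef_rot: [2.595, 0.0, 0.377]
ft_force: [0.4, -0.1, 2.0]
width: 1.002
grasp_force: 0.0
```

{"fn": "drive_tool", "kwargs": {
  "targets": [
    [-0.018, 0.045, 0, 0],
    [-0.018, 0.045, 0, 0],
    [-0.018, 0.045, 0, 0],
    [-0.018, 0.045, 0, 0]
  ]
}}

```text
t: 7.3
tool_pos: [111.6, -292.9, 423.3]
eef_rot: [2.592, 0.002, 0.38]
ft_force: [-2.4, 0.5, 1.2]
width: 1.003
grasp_force: 0.0
```

```bash
python3 -c "
from h import *
print(np.round(bot.state()['joints'],3))"
```

```text
[-1.767 -0.528  1.887  0.297  1.318 -0.583]
```

{"fn": "drive_tool", "kwargs": {
  "targets": [
    [-0.012, 0.03, 0, 0],
    [-0.012, 0.03, 0, 0],
    [-0.012, 0.03, 0, 0]
  ]
}}

```text
t: 7.6
tool_pos: [86.3, -234.0, 422.0]
eef_rot: [2.606, 0.002, 0.368]
ft_force: [-1.0, 0.4, -0.2]
width: 1.001
grasp_force: 0.0
```

```bash
python3 -c "
from h import *
print(np.round(bot.state()['joints'],3))"
```

```text
[-2.311 -0.711  1.925  0.476  1.657 -1.001]
```

{"fn": "drive_tool", "kwargs": {
  "targets": [
    [0.045, -0.012, 0, 0],
    [0.045, -0.01, 0, 0.1],
    [0.045, -0.005, 0, 0.1],
    [0.045, -0.005, 0, 0.1],
    [0.045, -0.005, 0, 0.1],
    [0.045, 0, 0, 0.1],
    [0.04, 0, 0, 0.1],
    [0, 0, -0.045, 0],
    [0, 0, -0.045, 0],
    [0, 0, -0.045, 0],
    [0, 0, -0.045, 0]
  ]
}}

```text
t: 8.7
tool_pos: [265.7, -248.9, 237.6]
eef_rot: [2.636, -0.01, 0.769]
ft_force: [1.3, -1.7, -0.5]
width: 1.001
grasp_force: 0.0
```

```bash
python3 -c "
from h import *
print(np.round(bot.state()['joints'],3))"
```

```text
[-1.102 -0.266  2.251  0.242  0.687 -0.448]
```

{"fn": "drive_tool", "kwargs": {
  "targets": [
    [-0.02, 0.02, -0.02, 0],
    [-0.02, 0.02, -0.02, 0],
    [-0.02, 0.02, -0.01, 0]
  ]
}}

```text
t: 9.0
tool_pos: [205.5, -187.3, 186.9]
eef_rot: [2.641, -0.013, 0.77]
ft_force: [-0.9, 0.4, 0.3]
width: 1.003
grasp_force: 0.0
```

```bash
python3 -c "
from h import *
print(np.round(bot.state()['joints'],3))"
```

```text
[-1.348 -0.444  2.487  0.41   0.709 -0.805]
```

```bash
cat >> h.py <<'E'
from scipy.spatial.transform import Rotation as Ro
from scipy.optimize import fsolve, least_squares
def RR(e): return Ro.from_euler('xyz',e).as_matrix()
def tiltinfo(M):
    z=M[:,2]; return dict(tilt=np.degrees(np.arccos(-z[2])),head=np.arctan2(z[1],z[0]),yz=np.degrees(np.arcsin(M[2,1])),xz=np.degrees(np.arcsin(M[2,0])))
E
python3 - <<'E'
from h import *
R0=RR(bot.state()['eef_rot']);phi=-1.19
ax=np.array([np.sin(phi),-np.cos(phi),0]) # rotates -z toward outward
def f(v): return Ro.from_rotvec(ax*v[1]).as_matrix()@Ro.from_euler('z',v[0]).as_matrix()@R0
for t0 in(2,-2.7,-2,2.7):
  s=fsolve(lambda v:[f(v)[2,1],f(v)[2,2]+np.cos(np.radians(32))],[t0,.75]);print(s,tiltinfo(f(s)))
E
```

```text
[1.82796317 0.74222155] {'tilt': np.float64(31.999999997478373), 'head': np.float64(-0.39976335294343324), 'yz': np.float64(-2.9272954602561845e-09), 'xz': np.float64(-31.999999997478362)}
[-2.62455329  0.72188252] {'tilt': np.float64(32.000000000029544), 'head': np.float64(-2.003631200528238), 'yz': np.float64(-6.357569522897192e-11), 'xz': np.float64(32.000000000029516)}
[-2.62455329  0.72188252] {'tilt': np.float64(31.999999999998284), 'head': np.float64(-2.0036312005295773), 'yz': np.float64(-1.4695470041836285e-12), 'xz': np.float64(31.999999999998263)}
[1.82796317 0.74222155] {'tilt': np.float64(32.00000000000449), 'head': np.float64(-0.3997633529349657), 'yz': np.float64(4.017286888263369e-12), 'xz': np.float64(-32.00000000000448)}
```

{"fn": "drive_tool", "kwargs": {
  "targets": [
    [0.004, -0.03, 0.03, 0.14],
    [0.004, -0.03, 0.03, 0.14],
    [0.004, -0.03, 0.03, 0.14],
    [0.004, -0.03, 0.03, 0.14],
    [0.004, -0.035, 0.03, 0.14],
    [0.004, -0.035, 0.03, 0.14],
    [0.004, -0.035, 0.025, 0.14],
    [0.004, -0.035, 0.025, 0.14],
    [0.004, -0.035, 0.02, 0.14],
    [0.004, -0.035, 0.01, 0.14],
    [0.004, -0.035, 0.01, 0.14],
    [0.004, -0.035, 0.01, 0.14],
    [0.004, -0.035, 0.01, 0.15]
  ]
}}

```text
t: 10.3
tool_pos: [254.9, -580.3, 461.7]
eef_rot: [2.635, -0.003, 2.408]
ft_force: [0.8, -0.8, 1.7]
width: 1.0
grasp_force: 0.0
```

```bash
python3 -c "
from h import *
s=bot.state();print(np.round(s['joints'],3),tiltinfo(RR(s['eef_rot'])))"
```

```text
[-1.463  0.797  0.211  0.566  2.406 -1.926] {'tilt': np.float64(29.018430366903395), 'head': np.float64(0.8433654880519056), 'yz': np.float64(29.017654631127066), 'xz': np.float64(0.19418456079471916)}
```

{"fn": "drive_tool", "kwargs": {
  "targets": [
    [0, 0, 0, 0.1],
    [0, 0, 0, 0.1],
    [0.018, -0.046, 0.01, 0],
    [0.018, -0.046, 0.01, 0],
    [0.018, -0.046, 0.02, 0],
    [0.018, -0.046, 0.02, 0],
    [0.018, -0.046, 0.02, 0],
    [0.018, -0.046, 0.02, 0]
  ]
}}

```text
t: 11.1
tool_pos: [304.4, -632.4, 412.4]
eef_rot: [2.691, 0.124, 2.538]
ft_force: [-0.1, -0.7, -0.0]
width: 1.0
grasp_force: 0.0
```

```bash
python3 -c "
from h import *
s=bot.state();print(np.round(s['joints'],3),tiltinfo(RR(s['eef_rot'])))"
```

```text
[-1.408  0.938  0.037  0.562  2.342 -2.042] {'tilt': np.float64(26.725394868615133), 'head': np.float64(0.717107622586622), 'yz': np.float64(25.61514056525482), 'xz': np.float64(-7.114490591832329)}
```

{"fn": "drive_tool", "kwargs": {
  "targets": [
    [0.018, -0.046, 0.03, 0],
    [0.018, -0.046, 0.03, 0],
    [0.018, -0.046, 0.03, 0],
    [0.018, -0.046, 0.03, 0],
    [0.018, -0.046, 0.03, 0],
    [0.018, -0.046, 0.03, 0],
    [0.018, -0.046, 0.03, 0],
    [0.018, -0.046, 0.03, 0],
    [0.018, -0.046, 0.03, 0],
    [0.018, -0.046, 0.03, 0]
  ]
}}

```text
t: 12.1
tool_pos: [366.9, -695.1, 441.9]
eef_rot: [2.773, 0.381, 2.424]
ft_force: [0.1, -0.0, -0.8]
width: 1.001
grasp_force: 0.0
```

```bash
python3 -c "
from h import *
s=bot.state();print(np.round(s['joints'],3),tiltinfo(RR(s['eef_rot'])))"
```

```text
[-1.388  0.91   0.037  0.598  2.057 -1.991] {'tilt': np.float64(30.00256079496203), 'head': np.float64(0.0872426693056225), 'yz': np.float64(19.540484891194822), 'xz': np.float64(-21.820975139145)}
```

```bash
cat > solve.py <<'E'
from h import *
st=bot.state();R0=RR(st['eef_rot']);p=st['tool_pos'];phi=np.arctan2(p[1],p[0])
ax=np.array([np.sin(phi),-np.cos(phi),0])
def f(v): return Ro.from_rotvec(ax*v[1]).as_matrix()@Ro.from_euler('z',v[0]).as_matrix()@R0
print(phi,tiltinfo(R0))
for t0 in(0,.5,1,-1):
  s,_,ok,_=fsolve(lambda v:[f(v)[2,1],f(v)[2,2]+np.cos(np.radians(33))],[t0,.4],full_output=1);print(ok,s,tiltinfo(f(s))['xz'])
E
python3 solve.py
```

```text
-1.0851239445762317 {'tilt': np.float64(30.00256079496203), 'head': np.float64(0.0872426693056225), 'yz': np.float64(19.540484891194822), 'xz': np.float64(-21.820975139145)}
1 [0.58496784 0.37980268] -33.00000000000003
1 [0.58496784 0.37980268] -32.999999999998465
1 [0.58496784 0.37980268] -33.000000000000014
1 [0.58496784 0.37980268] -32.999999999999254
```

{"fn": "drive_tool", "kwargs": {
  "targets": [
    [-0.02, 0.04, 0, 0.12],
    [-0.02, 0.04, 0, 0.12],
    [0, 0, 0, 0.12],
    [0, 0, 0, 0.12],
    [0, 0, 0, 0.1],
    [0.022, -0.042, 0.02, 0],
    [0.022, -0.042, 0.02, 0],
    [0.022, -0.042, 0.02, 0],
    [0.022, -0.042, 0.02, 0],
    [0.022, -0.042, 0.02, 0],
    [0.022, -0.042, 0.02, 0],
    [0.022, -0.042, 0.02, 0],
    [0.022, -0.042, 0.02, 0],
    [0.022, -0.042, 0.03, 0],
    [0.022, -0.042, 0.03, 0],
    [0.022, -0.042, 0.03, 0]
  ]
}}

```text
t: 13.7
tool_pos: [445.0, -703.4, 435.7]
eef_rot: [2.984, 0.61, 2.901]
ft_force: [0.6, 0.8, 0.2]
width: 0.999
grasp_force: 0.0
```

```bash
python3 solve.py
```

```text
-1.0067609173412209 {'tilt': np.float64(35.944554980233754), 'head': np.float64(0.030122430207193657), 'yz': np.float64(7.400099068959899), 'xz': np.float64(-34.93856294198612)}
1 [1.01325606 0.13509153] -33.000000000000085
1 [1.01325606 0.13509153] -33.00000000000003
1 [1.01325606 0.13509153] -32.999999999909384
1 [1.01325606 0.13509153] -33.00000000072572
```

```bash
python3 - <<'E'
from h import *
print(np.round(bot.state()['joints'],3))
E
```

```text
[-1.323  0.943  0.037  0.657  1.924 -2.393]
```

{"fn": "drive_tool", "kwargs": {
  "targets": [
    [-0.02, 0.03, 0, 0.11],
    [-0.02, 0.03, 0, 0.11],
    [0, 0, 0, 0.11],
    [0, 0, 0, 0.11],
    [0, 0, 0, 0.11]
  ]
}}

```text
t: 14.2
tool_pos: [398.0, -624.7, 419.8]
eef_rot: [2.986, 0.616, -2.836]
ft_force: [0.4, -0.7, -1.1]
width: 0.999
grasp_force: 0.0
```

```bash
python3 - <<'E'
from h import *
print(np.round(bot.state()['joints'],3))
E
python3 solve.py
```

```text
[-1.352  0.964  0.04   0.771  2.22  -2.821]
-1.0035332781932707 {'tilt': np.float64(36.23284827271646), 'head': np.float64(0.5700493639720252), 'yz': np.float64(7.258171743638249), 'xz': np.float64(-35.2684238961947)}
1 [0.51651271 0.13449941] -33.00000000000154
1 [0.51651271 0.13449941] -32.999999999970534
1 [0.51651271 0.13449941] -32.9999999999999
1 [0.51651271 0.13449941] -33.00000000000639
```

Now push out tangentially by about 0.13 rad.

{"fn": "drive_tool", "kwargs": {
  "targets": [
    [0.024, -0.04, 0.02, 0],
    [0.024, -0.04, 0.02, 0],
    [0.024, -0.04, 0.02, 0],
    [0.024, -0.04, 0.02, 0]
  ]
}}

```text
t: 14.6
tool_pos: [448.3, -652.2, 419.9]
eef_rot: [3.108, 0.66, -2.838]
ft_force: [0.9, -0.1, -0.6]
width: 1.003
grasp_force: 0.0
```

```bash
python3 - <<'E'
from h import *
print(np.round(bot.state()['joints'],3))
E
python3 solve.py
```

```text
[-1.317  0.972  0.037  0.766  2.066 -2.802]
-0.9686668617606858 {'tilt': np.float64(37.836189014975105), 'head': np.float64(0.35801809016040037), 'yz': np.float64(1.5183398318851864), 'xz': np.float64(-37.79466332846141)}
1 [1.54400203 0.08802872] -32.999999999932704
1 [1.54400203 0.08802872] -33.00000000000115
1 [1.54400203 0.08802872] -32.99999999998008
1 [-1.59759062 -0.08802872] -33.00000000000289
```

{"fn": "drive_tool", "kwargs": {
  "targets": [
    [-0.01, 0.046, 0, -0.09],
    [-0.01, 0.046, 0, -0.09],
    [-0.01, 0.046, 0, -0.09],
    [-0.01, 0.046, 0, -0.09],
    [-0.01, 0.046, 0, -0.09],
    [-0.01, 0.046, 0, -0.09],
    [-0.008, 0.046, 0, 0],
    [0.002, 0.043, 0, 0],
    [0.002, 0.043, 0, 0],
    [0.002, 0.043, 0, 0],
    [0.002, 0.043, 0, 0],
    [0.002, 0.043, 0, 0],
    [0.002, 0.043, 0, 0],
    [0.002, 0.043, 0, 0],
    [0.002, 0.043, 0, 0]
  ],
  "fingers": 0.078,
  "grip_force": 30
}}

```text
t: 16.1
tool_pos: [419.4, -70.8, 433.3]
eef_rot: [3.102, 0.678, 3.042]
ft_force: [0.9, 0.3, -0.4]
width: 0.846
grasp_force: 0.0
```

```bash
cat > fit.py <<'E'
from h import *
def fit(cams=('side','top'),verbose=True,fix=None):
    S={n:snap(n) for n in cams}; obs=[]
    for t in ['riser','deck_front','hinge','pod','pointer','pointer_tip']:
        for n in S:
            r=nets.tip_of(t,n)
            if r and r[0]['confidence']>.3: obs.append((t,n,np.array(r[0]['pixel'])))
    def pts(v):
        hx,hy,ya,th,ph=v; u=np.array([np.cos(ya),np.sin(ya),0]);w=np.array([-np.sin(ya),np.cos(ya),0]);k=np.array([0,0,1.])
        h=np.array([hx,hy,130.])
        return dict(riser=h-130*k,hinge=h,deck_front=h+100*u+299*k,pod=h+180*(np.cos(th)*u+np.sin(th)*k),pointer=h+120*w,
          pointer_tip=h+120*w+90*(np.cos(ph)*u+np.sin(ph)*k))
    def res(v):
        P=pts(v); return np.concatenate([proj(S[n],P[t])-q for t,n,q in obs])
    s=least_squares(res,[479,18,-.185,.2,.8],loss='soft_l1',f_scale=1.5)
    if verbose:
        print('hinge',np.round(s.x[:2],1),'yaw',round(s.x[2],3),'lamp',round(np.degrees(s.x[3]),1),'ptr',round(np.degrees(s.x[4]),1))
        r=res(s.x).reshape(-1,2)
        for o,e in zip(obs,r): print(o[0],o[1],np.round(o[2],1),np.round(e,1))
        P=pts(s.x); print('pod',np.round(P['pod'],1),'ptip',np.round(P['pointer_tip'],1))
    return s.x,S
if __name__=='__main__':
    x,S=fit(); st=bot.state(); M=RR(st['eef_rot']); print(st['t'],np.round(st['tool_pos'],1),tiltinfo(M),np.round(M[:,2],3),np.round(st['ft_force'],1))
    w=snap('wrist'); 
    cv2.imwrite('pics/w%d.png'%(st['t']*10),w['img'])
    for t in['pod','hinge','pointer','pointer_tip','lamp']: print(t,[(np.round(q['pixel']),round(q['confidence'],2)) for q in nets.tip_of(t,'wrist')[:1]])
E
python3 fit.py; ls pics
```

```text
hinge [481.   18.8] yaw -0.15 lamp 11.6 ptr 52.0
riser side [294.7 299.2] [-0.2  1.2]
riser top [258.3 229.7] [-0.6 -0.3]
deck_front top [256.3 187.2] [0.5 2.6]
hinge side [294.4 270.7] [ 1.4 -4.8]
hinge top [256.9 226.9] [-0.7  0.5]
pod side [252.7 228.1] [-3.9 -0.1]
pod top [267.  178.7] [-3.7  1.7]
pointer side [263.7 295.7] [ 0.9 -5.9]
pointer top [288.3 232.6] [-63.2 -10.1]
pointer_tip side [248.7 260.1] [-0.7 -1.9]
pointer_tip top [223.9 205.3] [1.4 0.8]
pod [655.3  -7.6 166.2] ptip [553.8 129.2 200.9]
16.8 [419.9 -72.8 432.4] {'tilt': np.float64(38.70299459634223), 'head': np.float64(-0.03505551949943196), 'yz': np.float64(1.814181549471443), 'xz': np.float64(-38.644141301986636)} [ 0.625 -0.022 -0.78 ] [-0.1 -0.3  1. ]
pod [(array([331., 178.]), 0.71)]
hinge [(array([360.,  46.]), 0.84)]
pointer [(array([456.,  53.]), 0.69)]
pointer_tip [(array([446., 133.]), 0.87)]
lamp [(array([458.,  54.]), 0.58)]
crop1.png
side0.png
st.png
top0.png
w168.png
wrist0.png
```

View pics/w168.png

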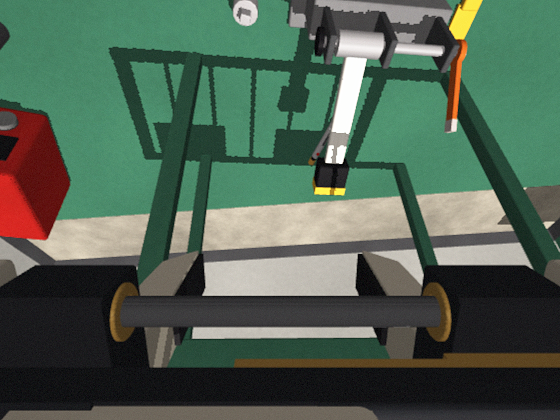

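```bash
sed -i "s/>.3: obs/>.5: obs/; s/cams=('side','top')/cams=('side','top','wrist')/" fit.py; python3 fit.py
```

```text
hinge [477.5  21.8] yaw -0.156 lamp 14.7 ptr 46.5
riser side [294.9 299. ] [0.1 2.5]
riser top [257.6 231.5] [-0.6 -1.3]
deck_front side [269.  159.2] [-0.7 -5.2]
deck_front top [256.  187.5] [0.  3.4]
deck_front wrist [375.4 342.5] [ 3.1 -6.4]
hinge side [296.6 268.3] [-0.3 -1.3]
hinge top [256.3 228.2] [-0.9  0.1]
hinge wrist [357.4  45.1] [-2.1  0.1]
pod side [249.8 229.6] [ 0.1 -3.2]
pod top [265.3 181.3] [-2.7  0.2]
pod wrist [329.6 176.6] [-0.5 -1. ]
pointer side [265.5 294. ] [-0.7 -3.1]
pointer top [222.5 222. ] [1.8 1.2]
pointer wrist [454.5  49.9] [0.1 2. ]
pointer_tip side [246.9 260.8] [-0.4 -1.1]
pointer_tip wrist [446.5 133.3] [-0.2 -3.2]
pod [649.5  -5.3 175.7] ptip [557.4 130.7 195.3]
18.15 [419.9 -72.  432.6] {'tilt': np.float64(38.721807888267804), 'head': np.float64(-0.033672508436912316), 'yz': np.float64(1.802592024629208), 'xz': np.float64(-38.663712613686165)} [ 0.625 -0.021 -0.78 ] [-0.2  0.4 -1. ]
pod [(array([328., 178.]), 0.78)]
hinge []
pointer [(array([456.,  54.]), 0.86)]
pointer_tip [(array([446., 135.]), 0.65)]
lamp []
```

{"fn": "drive_tool", "kwargs": {
  "targets": [
    [0.009, 0.033, 0, -0.06],
    [0.009, 0.033, 0, -0.06],
    [0.008, 0.032, 0, 0],
    [0.028, -0.0045, -0.036, 0],
    [0.028, -0.0045, -0.036, 0],
    [0.028, -0.0045, -0.036, 0],
    [0.028, -0.0045, -0.036, 0],
    [0.028, -0.0045, -0.036, 0]
  ]
}}

```text
t: 19.25
tool_pos: [581.6, -14.3, 249.3]
eef_rot: [3.102, 0.666, 2.953]
ft_force: [0.0, 0.2, 1.4]
width: 0.85
grasp_force: 0.0
```

```bash
python3 fit.py
```

```text
hinge [476.3  21.9] yaw -0.161 lamp 15.4 ptr 48.1
riser side [296.7 298.6] [-1.4  3.1]
riser top [259.2 230.8] [-2.2 -0.3]
deck_front side [269.3 158.1] [-0.4 -4. ]
deck_front top [255.  188.3] [1.1 3. ]
hinge side [295.3 268.9] [ 1.4 -1.7]
hinge top [255.1 229.5] [ 0.3 -0.9]
pod side [249.6 225.6] [0.9 0.3]
pod top [266.5 179.1] [-3.8  2.8]
pod wrist [299.8 231.1] [ 0.5 -0.1]
pointer side [265.4 292.3] [-0.4 -1.3]
pointer top [178.7 264.2] [ 45.6 -40.8]
pointer_tip side [247.2 259.2] [0.1 0.4]
pointer_tip top [224.2 205.7] [0.8 0.2]
pod [647.7  -5.9 177.8] ptip [554.9 130.7 197. ]
20.3 [580.5 -14.4 250.6] {'tilt': np.float64(38.15732389326239), 'head': np.float64(-0.1253339013155761), 'yz': np.float64(1.7776298653000493), 'xz': np.float64(-38.100564997763094)} [ 0.613 -0.077 -0.786] [ 0.2 -0.3  0.3]
pod [(array([301., 221.]), 0.7)]
hinge []
pointer []
pointer_tip []
lamp []
```

{"fn": "drive_tool", "kwargs": {
  "targets": [
    [0.008, 0.007, -0.01, -0.035],
    [0.023, 0, -0.025, 0],
    [0.023, 0, -0.025, 0],
    [0.023, 0, -0.025, 0],
    [0, 0, 0, 0]
  ]
}}

```text
t: 21.1
tool_pos: [662.2, -6.5, 171.6]
eef_rot: [3.107, 0.645, 2.919]
ft_force: [-0.6, -0.3, -0.3]
width: 0.847
grasp_force: 0.0
```

```bash
python3 - <<'E'
from h import *
w=snap('wrist','g1.png'); s=snap('side')
cv2.imwrite('pics/g1.png',np.hstack([cv2.resize(w['img'][120:400,130:430],(400,373)),cv2.resize(s['img'][170:310,200:350],(400,373))]))
E
```

```text
(no output)
```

View pics/g1.png

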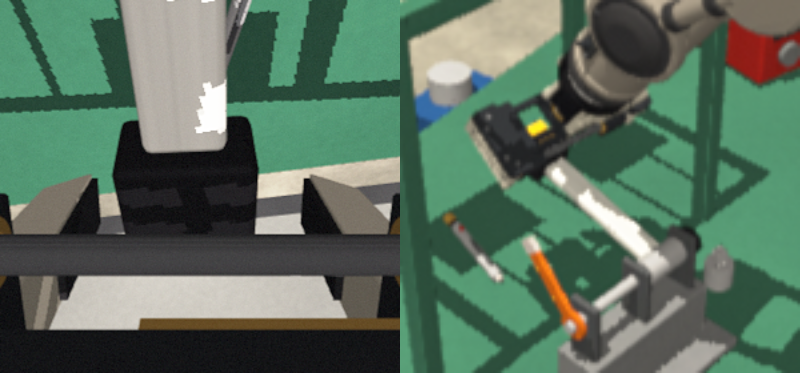

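{"fn": "drive_tool", "kwargs": {
  "targets": [
    [-0.003, -0.003, -0.006, 0],
    [0, 0, 0, 0],
    [0, 0, 0, 0],
    [0, 0, 0, 0],
    [0, 0, 0, 0],
    [0, 0, 0, 0]
  ],
  "fingers": 0.03,
  "grip_force": 40
}}

```text
t: 21.8
tool_pos: [659.2, -9.4, 172.1]
eef_rot: [3.108, 0.643, 2.92]
ft_force: [0.0, -1.8, 0.5]
width: 0.481
grasp_force: 39.8
```

```bash
python3 - <<'E'
from h import *
s=bot.state();M=RR(s['eef_rot']);p=s['tool_pos']
print(s['t'],p,M[:,2],s['ft_force'],s['width']*91.8,s['grasp_force'])
h=np.array([476.5,22,130]);ya=-.16;u=np.array([np.cos(ya),np.sin(ya),0])
g=p-19*M[:,2]-h
print('r',g@u,g[2],np.hypot(g@u,g[2]),np.degrees(np.arctan2(g[2],g@u)))
E
```

```text
21.8 [659.21239272  -9.4456798  172.14945885] [ 0.59220798 -0.0996752  -0.7995965 ] [ 0.01870018 -1.78565394  0.51785438] 44.12051553989682 39.80524241924286
r 173.9785733293471 57.34179231689046 183.18467491531166 18.241760786814055
```

```bash
python3 - <<'E'
import numpy as np
a0=np.radians(18.2);u=np.array([.987,-.159]);r=183
pr=None
for d in range(0,41,5):
    a=a0+np.radians(d);p=np.array([*(u*r*np.cos(a)),r*np.sin(a)])
    if pr is not None: print(d,np.round((p-pr)/1000,4).tolist())
    pr=p
E
```

```text
5 [-0.0056, 0.0009, 0.0149]
10 [-0.0068, 0.0011, 0.0144]
15 [-0.008, 0.0013, 0.0137]
20 [-0.0092, 0.0015, 0.013]
25 [-0.0103, 0.0017, 0.0121]
30 [-0.0113, 0.0018, 0.0111]
35 [-0.0122, 0.002, 0.0101]
40 [-0.013, 0.0021, 0.009]
```

{"fn": "drive_tool", "kwargs": {
  "targets": [
    [-0.0028, 0.0005, 0.0075, 0],
    [-0.0028, 0.0004, 0.0074, 0],
    [-0.0034, 0.0005, 0.0072, 0],
    [-0.0034, 0.0006, 0.0072, 0],
    [-0.004, 0.0006, 0.0069, 0],
    [-0.004, 0.0007, 0.0068, 0],
    [-0.0046, 0.0007, 0.0065, 0],
    [-0.0046, 0.0008, 0.0065, 0],
    [-0.0051, 0.0008, 0.0061, 0],
    [-0.0052, 0.0009, 0.006, 0],
    [-0.0056, 0.0009, 0.0056, 0],
    [-0.0057, 0.0009, 0.0055, 0],
    [-0.0061, 0.001, 0.005, 0],
    [-0.0061, 0.001, 0.0051, 0],
    [0, 0, 0, 0],
    [0, 0, 0, 0]
  ]
}}

```text
t: 23.4
tool_pos: [597.0, 0.5, 261.8]
eef_rot: [3.109, 0.646, 2.92]
ft_force: [9.5, -4.2, -6.9]
width: 0.482
grasp_force: 40.0
```

```bash
cat > g.py <<'E'
from h import *
s=bot.state();M=RR(s['eef_rot']);p=s['tool_pos']
print(s['t'],np.round(p,1),np.round(M[:,2],3),'F',np.round(s['ft_force'],1),'T',np.round(s['ft_torque'],2),s['width']*91.8)
h=np.array([476.5,22,130]);ya=-.16;u=np.array([np.cos(ya),np.sin(ya),0])
g=p-19*M[:,2]-h
print('r',np.hypot(g@u,g[2]),'ang',np.degrees(np.arctan2(g[2],g@u)),tiltinfo(M))
E
python3 g.py
```

```text
23.4 [5.970e+02 5.000e-01 2.618e+02] [ 0.594 -0.1   -0.798] F [ 9.5 -4.2 -6.9] T [-0.62 -0.79  0.24] 44.202185449620174
r 184.1658105889083 ang 52.96291243911455 {'tilt': np.float64(37.0554255657), 'head': np.float64(-0.16705304539665877), 'yz': np.float64(1.5065709445195474), 'xz': np.float64(-37.01423822210732)}
```

{"fn": "drive_tool", "kwargs": {
  "targets": [
    [0, 0, 0, 0],
    [0, 0, 0, 0],
    [0, 0, 0, 0],
    [0, 0, 0, 0]
  ],
  "fingers": 0.075
}}

```text
t: 23.8
tool_pos: [595.7, 1.2, 261.2]
eef_rot: [3.107, 0.643, 2.918]
ft_force: [0.3, -0.5, 1.0]
width: 0.775
grasp_force: 0.0
```

```bash
cat > meas.py <<'E'
from h import *
def blob(mask,near):
    n,l,st,c=cv2.connectedComponentsWithStats(mask.astype(np.uint8))
    best=max(range(1,n),key=lambda i:(st[i,4] if st[i,4]>30 else 0)/(20+np.linalg.norm(c[i]-near)))
    return np.argwhere(l==best)[:,::-1].astype(float)
def ang(s,pts,ya):
    c=pts.mean(0);_,sv,V=np.linalg.svd(pts-c);d=V[0]
    r1=ray(s,c+20*d)[1];r2=ray(s,c-20*d)[1]
    n=np.cross(r1,r2);ax=np.array([-np.sin(ya),np.cos(ya),0]);u=np.array([np.cos(ya),np.sin(ya),0])
    v=np.cross(n,ax);v*=np.sign(v[2]);return np.degrees(np.arctan2(v[2],v@u)),len(pts),c,sv[0]/sv[1]
def meas(n='side',ya=-.16,hx=(477,22),f=None):
    s=snap(n);im=s['img'].astype(int);b,g,r=im[...,0],im[...,1],im[...,2]
    h=np.array([*hx,130.]);u=np.array([np.cos(ya),np.sin(ya),0]);w=np.array([-np.sin(ya),np.cos(ya),0]);k=np.array([0,0,1])
    pp=proj(s,h+120*w+45*(.67*u+.74*k));pl=proj(s,h+100*(.67*u+.74*k))
    yy,xx=np.mgrid[:420,:560]
    hsv=cv2.cvtColor(s['img'],cv2.COLOR_BGR2HSV)
    near=lambda p,R:(np.hypot(xx-p[0],yy-p[1])<R)
    P=blob((r>130)&(r>1.6*g)&(g>1.2*b)&near(pp,45),pp)
    L=blob((hsv[...,1]<60)&(hsv[...,2]>150)&near(pl,32),pl)
    aP,aL=ang(s,P,ya),ang(s,L,ya)
    for nm,a in(('ptr',aP),('arm',aL)): print(n,nm,round(a[0],1),'n',a[1],np.round(a[2]),'elong',round(a[3],1))
    if f:
        o=s['img'].copy()
        for Q,cl in((P,(255,0,255)),(L,(255,0,0))):
            for x,y in Q.astype(int): o[y,x]=cl
        o=np.hstack([s['img'],o]);
        x0,y0=np.clip(pl.astype(int)-75,0,None)
        cv2.imwrite('pics/'+f,np.hstack([cv2.resize(q[y0:y0+150,x0:x0+150],(400,400),interpolation=0) for q in(s['img'],o[:,560:])]))
if __name__=='__main__':
    import sys
    meas(f=sys.argv[1] if len(sys.argv)>1 else None)
E
python3 meas.py m1.png; python3 g.py
```

```text
side ptr 46.7 n 152 [259. 281.] elong 7.5
side arm 42.8 n 494 [280. 241.] elong 5.4
23.85 [595.7   1.2 261.2] [ 0.592 -0.099 -0.8  ] F [-0.5 -0.1 -0.2] T [0.17 0.21 0.05] 73.48883548618552
r 182.8259904652184 ang 53.18470550502041 {'tilt': np.float64(36.87693713680092), 'head': np.float64(-0.1659496233701349), 'yz': np.float64(1.5732393979524657), 'xz': np.float64(-36.8319430881607)}
```

View pics/m1.png

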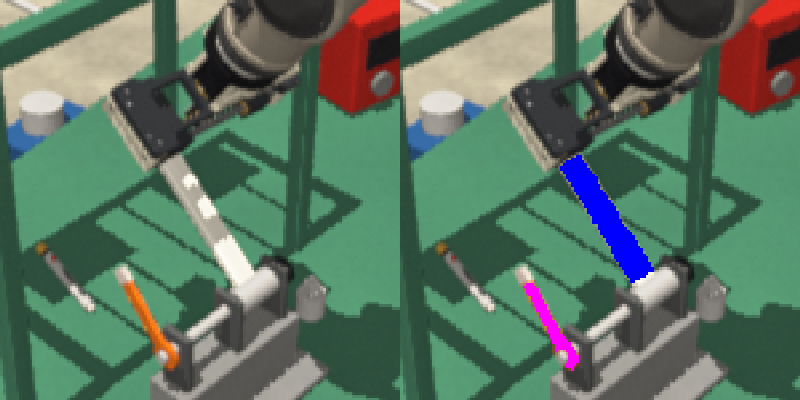

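```bash
python3 - <<'E'
s=open('meas.py').read()
s=s.replace("def ang(s,pts,ya):\n    c=pts.mean(0);_,sv,V=np.linalg.svd(pts-c);d=V[0]\n","""def ang(s,pts,ya,lo=.12,hi=.88):
    c0=pts.mean(0);_,sv,V=np.linalg.svd(pts-c0)
    ys=np.unique(pts[:,1]);y0,y1=ys[0],ys[-1]
    ys=ys[(ys>y0+lo*(y1-y0))&(ys<y0+hi*(y1-y0))]
    xm=[pts[pts[:,1]==y,0].mean() for y in ys]
    k,b=np.polyfit(ys,xm,1);c=np.array([k*ys.mean()+b,ys.mean()]);d=np.array([k,1.])/np.hypot(k,1)
""").replace("aP,aL=ang(s,P,ya),","aP,aL=ang(s,P,ya,.1,.66),")
open('meas.py','w').write(s)
E
python3 meas.py
python3 - <<'E'
from meas import *
for y in (-.19,-.13): meas(ya=y)
meas('wrist'); meas('top')
E
```

```text
side ptr 50.8 n 151 [257. 277.] elong 7.5
side arm 42.7 n 495 [280. 240.] elong 5.4
side ptr 48.0 n 152 [257. 278.] elong 7.5
side arm 40.3 n 495 [280. 240.] elong 5.4
side ptr 52.5 n 151 [257. 277.] elong 7.5
side arm 44.5 n 498 [280. 240.] elong 5.4
wrist ptr 51.7 n 266 [538.   8.] elong 1.6
wrist arm 83.9 n 2830 [273. 112.] elong 1.2Traceback (most recent call last):
  File "<stdin>", line 3, in <module>
  File "meas.py", line 24, in meas
    aP,aL=ang(s,P,ya,.1,.66),ang(s,L,ya)
          ~~~^^^^^^^^^^^^^^^
  File "meas.py", line 11, in ang
    k,b=np.polyfit(ys,xm,1);c=np.array([k*ys.mean()+b,ys.mean()]);d=np.array([k,1.])/np.hypot(k,1)
        ~~~~~~~~~~^^^^^^^^^
    raise TypeError("expected non-empty vector for x")
TypeError: expected non-empty vector for x
```

```bash
python3 - <<'E'
from h import *
s=snap('side');np.save('side_a.npy',s['img'])
im=s['img'].astype(float);sub=im[255:302,240:280]
w=np.clip((sub[...,2]-sub[...,1])/110,0,1)
for y in range(0,47):
    W=w[y];
    print(y+255,round(W.sum(),1),round((W*np.arange(240,280)).sum()/max(W.sum(),1e-6),1), end=' | ')
print()
for f in(8,):
    cv2.imwrite('pics/p1.png',cv2.resize(s['img'][252:302,235:300],None,fx=9,fy=9,interpolation=0))
E
```

```text
255 0.0 0.0 | 256 0.0 0.0 | 257 0.0 0.0 | 258 0.0 0.0 | 259 0.1 248.5 | 260 0.5 248.2 | 261 0.7 248.3 | 262 0.6 248.8 | 263 0.7 249.5 | 264 2.1 250.8 | 265 3.9 250.9 | 266 4.7 251.1 | 267 5.0 251.7 | 268 4.9 252.2 | 269 5.2 252.8 | 270 4.9 253.4 | 271 5.1 253.8 | 272 4.6 254.5 | 273 4.8 255.0 | 274 4.5 255.5 | 275 4.7 256.1 | 276 4.6 256.6 | 277 4.7 257.1 | 278 4.6 257.6 | 279 4.8 258.3 | 280 5.3 259.3 | 281 5.1 260.0 | 282 5.4 260.7 | 283 5.3 261.3 | 284 5.7 261.8 | 285 5.5 262.1 | 286 5.9 262.7 | 287 6.7 263.5 | 288 7.1 264.1 | 289 7.6 264.5 | 290 6.8 265.0 | 291 5.3 266.2 | 292 4.4 267.7 | 293 4.2 267.8 | 294 4.0 267.6 | 295 4.3 266.9 | 296 3.6 266.5 | 297 1.7 266.9 | 298 0.2 271.2 | 299 0.2 273.8 | 300 0.2 269.5 | 301 0.2 267.4 |
```

View pics/p1.png

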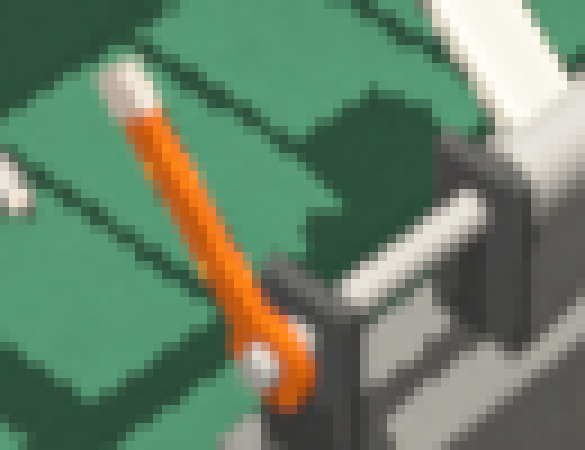

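```bash
python3 - <<'E'
from meas import *
s=snap('side')
ya=-.16
for k in(.5,.53,.55,.56,.58,.6):
    ys=np.arange(262,284.);print(k,round(ang(s,np.c_[256.5+k*(ys-276),ys],ya,0,1)[0],1))
# forward: predict line of pointer in image for hypotheses
h=np.array([477,22,130.]);u=np.array([np.cos(ya),np.sin(ya),0]);w=np.array([-np.sin(ya),np.cos(ya),0]);k3=np.array([0,0,1])
for a in(44,46,48,50,52):
    c,si=np.cos(np.radians(a)),np.sin(np.radians(a))
    A=proj(s,h+120*w+25*(c*u+si*k3));B=proj(s,h+120*w+90*(c*u+si*k3));C=proj(s,h+120*w);print(a,C,A,B,(A-B)[0]/(A-B)[1])
E
```

```text
0.5 53.6
0.53 51.0
0.55 49.3
0.56 48.5
0.58 46.8
0.6 45.2
44 [264.82681081 290.93806784] [259.55849934 282.36065789] [245.85640476 260.05209034] 0.6142077274879468
46 [264.82681081 290.93806784] [259.73044985 282.29829605] [246.44529846 259.7762108 ] 0.589872173790688
48 [264.82681081 290.93806784] [259.90883568 282.24639575] [247.05939141 259.53722115] 0.5658261250676989
50 [264.82681081 290.93806784] [260.09345083 282.20504035] [247.69809753 259.33567032] 0.542006766103089
52 [264.82681081 290.93806784] [260.28408083 282.17430052] [248.36079089 259.17206634] 0.5183535586142436
```

{"fn": "drive_tool", "kwargs": {
  "targets": [
    [0.0084, -0.0013, -0.0072, 0],
    [0.0084, -0.0014, -0.0073, 0],
    [0, 0, 0, 0]
  ]
}}

```text
t: 24.5
tool_pos: [613.1, -1.9, 244.8]
eef_rot: [3.108, 0.641, 2.918]
ft_force: [-0.1, -0.2, -0.2]
width: 0.814
grasp_force: 0.0
```

{"fn": "drive_tool", "kwargs": {
  "targets": [
    [0, 0, 0, 0],
    [0, 0, 0, 0],
    [0, 0, 0, 0],
    [0, 0, 0, 0],
    [-0.006, 0.001, 0.0053, 0],
    [-0.006, 0.001, 0.0051, 0],
    [-0.0062, 0.001, 0.005, 0],
    [-0.0064, 0.001, 0.0046, 0],
    [-0.0065, 0.001, 0.0044, 0],
    [0, 0, 0, 0],
    [0, 0, 0, 0]
  ],
  "fingers": 0.03,
  "grip_force": 40
}}

```text
t: 25.6
tool_pos: [581.9, 3.0, 271.9]
eef_rot: [3.109, 0.645, 2.92]
ft_force: [9.2, -3.4, -6.2]
width: 0.473
grasp_force: 40.0
```

```bash
python3 g.py
```

```text
25.6 [581.9   3.  271.9] [ 0.594 -0.1   -0.798] F [ 9.2 -3.4 -6.2] T [-0.49 -0.6   0.31] 43.40972825168991
r 183.87225980045744 ang 58.660737731635805 {'tilt': np.float64(37.01540811307328), 'head': np.float64(-0.16707967518719324), 'yz': np.float64(1.5000712368232416), 'xz': np.float64(-36.974559048445194)}
```

{"fn": "drive_tool", "kwargs": {
  "targets": [
    [0, 0, 0, 0],
    [0, 0, 0, 0],
    [0, 0, 0, 0],
    [0, 0, 0, 0]
  ],
  "fingers": 0.075
}}

```text
t: 26.0
tool_pos: [581.3, 3.5, 271.3]
eef_rot: [3.107, 0.643, 2.918]
ft_force: [-0.2, 0.4, -0.2]
width: 0.777
grasp_force: 0.0
```

```bash
python3 meas.py
```

```text
side ptr 50.8 n 151 [257. 277.] elong 7.5
side arm 47.1 n 482 [282. 240.] elong 5.4
```

{"fn": "drive_tool", "kwargs": {
  "targets": [
    [-0.024, 0.004, 0.032, 0],
    [-0.024, 0.004, 0.032, 0],
    [-0.024, 0.004, 0.032, 0],
    [-0.006, 0.032, 0, -0.14],
    [-0.006, 0.033, 0, -0.14],
    [-0.006, 0.033, 0, -0.14],
    [-0.006, 0.033, 0, -0.14],
    [-0.006, 0.033, -0.01, -0.14],
    [-0.006, 0.033, -0.01, -0.14],
    [0, 0, 0, -0.1],
    [0, 0, 0, 0]
  ]
}}

```text
t: 27.15
tool_pos: [482.9, 158.5, 341.5]
eef_rot: [3.114, 0.605, 2.236]
ft_force: [0.7, 0.4, -0.1]
width: 0.82
grasp_force: 0.0
```

```bash
python3 - <<'E'
from h import *
import pickle
s=snap('wrist','wv.png');pickle.dump({k:np.array(v) for k,v in s.items()},open('wv.pkl','wb'))
print(bot.state()['t'],tiltinfo(RR(bot.state()['eef_rot'])))
for t in['pointer','pointer_tip','hinge','pod']: print(t,[(np.round(q['pixel'],1),round(q['confidence'],2)) for q in nets.tip_of(t,'wrist')[:1]])
E
```

```text
27.2 {'tilt': np.float64(34.71877390643348), 'head': np.float64(-0.8544537344949257), 'yz': np.float64(1.330736269297957), 'xz': np.float64(-34.68576228224773)}
pointer [(array([273.2,  87.3]), 0.81)]
pointer_tip [(array([312.8, 174.5]), 0.65)]
hinge [(array([196.2, 154.9]), 0.67)]
pod [(array([266.7, 295.5]), 0.73)]
```

View pics/wv.png

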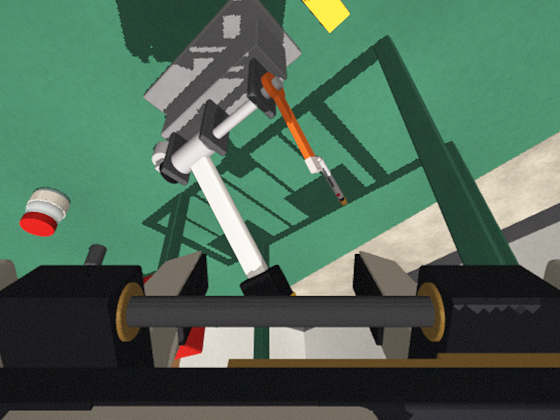

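```bash
cat > wl.py <<'E'
from meas import *
import pickle,sys
def run(s):
    im=s['img'].astype(int);b,g,r=im[...,0],im[...,1],im[...,2]
    hsv=cv2.cvtColor(s['img'],cv2.COLOR_BGR2HSV)
    yy,xx=np.mgrid[:420,:560]
    P=blob((r>110)&(r>1.5*g)&(g>1.1*b)&(xx>255)&(yy>70)&(yy<180)&(xx<340),np.array([295,125]))
    L=blob((hsv[...,1]<50)&(hsv[...,2]>150)&(xx>185)&(xx<265)&(yy>172)&(yy<265),np.array([228,215]))
    for ya in(-.14,-.16,-.18):
        a=ang(s,P,ya,.35,.97);c=ang(s,L,ya,.08,.85)
        print(ya,'ptr',round(a[0],1),a[1],np.round(a[2]),'arm',round(c[0],1),c[1],np.round(c[2]),'diff',round(c[0]-a[0],1))
    for nm,Q in(('P',P),('L',L)):
        print(nm,[(int(y),round(Q[Q[:,1]==y,0].min()),round(Q[Q[:,1]==y,0].max())) for y in np.unique(Q[:,1])[::8]])
if __name__=='__main__':
    s=pickle.load(open('wv.pkl','rb'));run(s)
E
python3 wl.py
```

```text
-0.14 ptr 52.8 1006 [295. 129.] arm 48.8 2327 [227. 216.] diff -4.0
-0.16 ptr 51.1 1006 [295. 129.] arm 47.9 2327 [227. 216.] diff -3.3
-0.18 ptr 49.3 1006 [295. 129.] arm 46.9 2327 [227. 216.] diff -2.4
P [(73, 266, 270), (81, 261, 270), (89, 265, 282), (97, 272, 283), (105, 277, 288), (113, 282, 292), (121, 285, 296), (129, 289, 300), (137, 294, 304), (145, 298, 308), (153, 301, 313)]
L [(173, 193, 217), (181, 197, 222), (189, 202, 226), (197, 206, 230), (205, 210, 234), (213, 214, 239), (221, 218, 242), (229, 222, 246), (237, 226, 251), (245, 231, 255), (253, 235, 259), (261, 239, 261)]
```

{"fn": "drive_tool", "kwargs": {
  "targets": [
    [0.011, -0.029, 0, 0.138],
    [0.011, -0.029, 0, 0.138],
    [0.011, -0.029, 0, 0.138],
    [0.011, -0.029, 0, 0.138],
    [0.01, -0.03, 0.003, 0.136],
    [0, 0, 0, 0]
  ]
}}

```text
t: 28.0
tool_pos: [525.6, 35.8, 342.6]
eef_rot: [3.113, 0.591, 2.794]
ft_force: [-0.1, -0.3, -0.5]
width: 0.814
grasp_force: 0.0
```

```bash
python3 g.py
```

```text
28.0 [525.6  35.8 342.6] [ 0.533 -0.162 -0.83 ] F [-0.1 -0.3 -0.5] T [ 0.15  0.22 -0.01] 74.75560025809718
r 231.12875942275275 ang 81.09710592384012 {'tilt': np.float64(33.87392948921575), 'head': np.float64(-0.2952683682553663), 'yz': np.float64(1.3774320236285214), 'xz': np.float64(-33.83814816931588)}
```

{"fn": "drive_tool", "kwargs": {
  "targets": [
    [0.01, -0.012, 0, 0.064],
    [0.01, -0.013, -0.003, 0.064],
    [0, 0, 0, 0]
  ]
}}

```text
t: 28.3
tool_pos: [545.9, 12.8, 338.3]
eef_rot: [3.112, 0.588, 2.921]
ft_force: [-0.4, -0.5, 0.0]
width: 0.817
grasp_force: 0.0
```

```bash
python3 g.py; python3 - <<'E'
from h import *
w=snap('wrist'); cv2.imwrite('pics/a3.png',w['img'])
print(nets.tip_of('pod','wrist')[:1])
s=w
h=np.array([476.5,22,130]);ya=-.16
u=np.array([np.cos(ya),np.sin(ya),0]);c,si=np.cos(np.radians(47.5)),np.sin(np.radians(47.5))
print('pred pod px',proj(s,h+180*(c*u+si*np.array([0,0,1]))))
E
```

```text
28.3 [545.9  12.8 338.3] [ 0.548 -0.092 -0.832] F [-0.4 -0.5  0. ] T [0.11 0.22 0.01] 75.04269144002313
r 231.8725028752787 ang 75.16038705728484 {'tilt': np.float64(33.727240560263844), 'head': np.float64(-0.16666860729818106), 'yz': np.float64(1.4227367814789034), 'xz': np.float64(-33.68898580080403)}
[{'pixel': [274.2, 220.4], 'confidence': 0.8}]
pred pod px [275.59608802 217.90972561]
```

{"fn": "drive_tool", "kwargs": {
  "targets": [
    [0.0184, -0.0036, -0.0274, 0],
    [0.0184, -0.0036, -0.0274, 0],
    [0.0184, -0.0036, -0.0274, 0],
    [0, 0, 0, 0]
  ]
}}

```text
t: 28.8
tool_pos: [600.1, 4.8, 251.8]
eef_rot: [3.112, 0.58, 2.924]
ft_force: [-0.3, 0.9, 0.0]
width: 0.817
grasp_force: 0.0
```

{"fn": "drive_tool", "kwargs": {
  "targets": [
    [0, 0, 0, 0],
    [0, 0, 0, 0],
    [0, 0, 0, 0],
    [0, 0, 0, 0],
    [0, 0, 0, 0]
  ],
  "fingers": 0.03
}}

```text
t: 29.3
tool_pos: [601.4, 3.1, 257.6]
eef_rot: [3.114, 0.591, 2.926]
ft_force: [-0.4, -5.1, 2.3]
width: 0.483
grasp_force: 39.7
```

```bash
python3 g.py
```

```text
29.3 [601.4   3.1 257.6] [ 0.55  -0.092 -0.83 ] F [-0.4 -5.1  2.3] T [-0.83  0.07 -0.24] 44.33946813339591
r 184.25518669053005 ang 51.10203394730577 {'tilt': np.float64(33.87721753602283), 'head': np.float64(-0.16526424739601317), 'yz': np.float64(1.3281195948735787), 'xz': np.float64(-33.84395403121118)}
```

{"fn": "drive_tool", "kwargs": {
  "targets": [
    [-0.0056, 0.0009, 0.0043, 0],
    [-0.0057, 0.0009, 0.0041, 0],
    [-0.0058, 0.0009, 0.0039, 0],
    [-0.006, 0.0009, 0.0036, 0],
    [-0.006, 0.001, 0.0034, 0],
    [0, 0, 0, 0],
    [0, 0, 0, 0]
  ]
}}

```text
t: 30.0
tool_pos: [573.7, 7.1, 277.1]
eef_rot: [3.114, 0.593, 2.926]
ft_force: [10.1, -7.0, -4.8]
width: 0.477
grasp_force: 40.0
```

```bash
python3 g.py
```

```text
30.0 [573.7   7.1 277.1] [ 0.552 -0.093 -0.829] F [10.1 -7.  -4.8] T [-1.1  -1.12  0.05] 43.766278680461696
r 184.9255363857678 ang 61.68493226571409 {'tilt': np.float64(34.02571238901807), 'head': np.float64(-0.16614161945563743), 'yz': np.float64(1.3040232352863317), 'xz': np.float64(-33.99371255384267)}
```

{"fn": "drive_tool", "kwargs": {
  "targets": [
    [0, 0, 0, 0],
    [0, 0, 0, 0],
    [0, 0, 0, 0]
  ],
  "fingers": 0.075
}}

```text
t: 30.3
tool_pos: [571.7, 8.5, 275.5]
eef_rot: [3.112, 0.588, 2.925]
ft_force: [-0.6, -0.6, 0.3]
width: 0.694
grasp_force: 0.0
```

```bash
python3 meas.py
```

```text
side ptr 50.8 n 151 [257. 277.] elong 7.5
side arm 50.1 n 479 [283. 240.] elong 5.4
```

{"fn": "drive_tool", "kwargs": {
  "targets": [
    [-0.022, 0.0037, 0.033, 0],
    [-0.022, 0.0037, 0.033, 0],
    [-0.022, 0.0037, 0.033, 0],
    [-0.006, 0.028, 0, -0.14],
    [-0.006, 0.028, 0, -0.14],
    [-0.006, 0.028, 0, -0.14],
    [-0.006, 0.028, 0, -0.14],
    [-0.006, 0.028, -0.01, -0.14],
    [0, 0.028, -0.01, 0],
    [0, 0, 0, 0]
  ]
}}

```text
t: 31.35
tool_pos: [482.6, 153.4, 349.6]
eef_rot: [3.118, 0.561, 2.426]
ft_force: [0.2, -0.5, 0.3]
width: 0.817
grasp_force: 0.0
```

```bash
python3 - <<'E'
from h import *
import pickle
s=snap('wrist','wv2.png');pickle.dump({k:np.array(v) for k,v in s.items()},open('wv2.pkl','wb'))
for t in['pointer','pointer_tip','hinge','pod']: print(t,[(np.round(q['pixel'],1),round(q['confidence'],2)) for q in nets.tip_of(t,'wrist')[:1]])
st=bot.state();print(st['t'],st['tool_pos'])
E
sed -i "s/'wv.pkl'/sys.argv[1]/" wl.py; python3 wl.py wv2.pkl
```

```text
pointer [(array([273.8,  90. ]), 0.73)]
pointer_tip [(array([304.4, 175.4]), 0.61)]
hinge [(array([181.8, 140.7]), 0.87)]
pod [(array([233.2, 297. ]), 0.81)]
31.6 [483.18748451 149.42889014 352.27015264]
-0.14 ptr 53.4 835 [290. 132.] arm 53.0 2240 [207. 216.] diff -0.4
-0.16 ptr 51.0 835 [290. 132.] arm 52.0 2240 [207. 216.] diff 1.0
-0.18 ptr 48.3 835 [290. 132.] arm 50.9 2240 [207. 216.] diff 2.6
P [(74, 268, 271), (82, 264, 272), (90, 267, 276), (98, 272, 282), (106, 276, 284), (114, 279, 288), (122, 281, 291), (130, 285, 293), (138, 288, 296), (146, 291, 299), (154, 294, 303)]
L [(173, 186, 205), (181, 186, 207), (189, 186, 209), (197, 188, 212), (205, 191, 216), (213, 194, 218), (221, 196, 220), (229, 199, 223), (237, 202, 226), (245, 204, 229), (253, 207, 231), (261, 210, 231)]
```

```bash
sed -i 's/(xx>185)/(xx>165)/;s/(yy>172)/(yy>180)/' wl.py; python3 wl.py wv2.pkl
```

```text
-0.14 ptr 53.4 835 [290. 132.] arm 52.2 2093 [208. 220.] diff -1.2
-0.16 ptr 51.0 835 [290. 132.] arm 51.2 2093 [208. 220.] diff 0.2
-0.18 ptr 48.3 835 [290. 132.] arm 50.1 2093 [208. 220.] diff 1.8
P [(74, 268, 271), (82, 264, 272), (90, 267, 276), (98, 272, 282), (106, 276, 284), (114, 279, 288), (122, 281, 291), (130, 285, 293), (138, 288, 296), (146, 291, 299), (154, 294, 303)]
L [(181, 183, 207), (189, 185, 209), (197, 188, 212), (205, 191, 216), (213, 194, 218), (221, 196, 220), (229, 199, 223), (237, 202, 226), (245, 204, 229), (253, 207, 231), (261, 210, 231)]
```

{"fn": "drive_tool", "kwargs": {
  "targets": [
    [0.0055, -0.031, 0.001, 0.125],
    [0.0055, -0.031, 0.001, 0.125],
    [0.0055, -0.031, 0.001, 0.125],
    [0.0055, -0.031, 0, 0.125],
    [0, 0, 0, 0],
    [0, 0, 0, 0]
  ],
  "fingers": 0.0,
  "grip_force": 20
}}

```text
t: 32.2
tool_pos: [500.5, 48.6, 353.1]
eef_rot: [3.114, 0.552, 2.823]
ft_force: [0.1, 0.2, -0.2]
width: 0.346
grasp_force: 0.0
```

```bash
python3 g.py
```

```text
32.2 [500.5  48.6 353.1] [ 0.506 -0.138 -0.851] F [ 0.1  0.2 -0.2] T [0.19 0.2  0.01] 31.770115388818326
r 239.44428282080042 ang 87.72627067976732 {'tilt': np.float64(31.661698362320372), 'head': np.float64(-0.26576517402800637), 'yz': np.float64(1.3497916378471315), 'xz': np.float64(-31.626106969862107)}
```

{"fn": "drive_tool", "kwargs": {
  "targets": [
    [0.014, -0.02, 0, 0.05],
    [0.014, -0.0196, 0, 0.05],
    [0.0135, 0, -0.028, 0],
    [0.014, 0, -0.028, 0],
    [0, 0, 0, 0],
    [0, 0, 0, 0]
  ]
}}

```text
t: 32.8
tool_pos: [556.1, 11.6, 296.4]
eef_rot: [3.115, 0.55, 2.93]
ft_force: [0.0, -0.3, 1.1]
width: 0.003
grasp_force: 0.0
```

```bash
python3 g.py; python3 - <<'E'
from h import *
s=bot.state(); print(s['grasp_force'])
E
```

```text
32.8 [556.1  11.6 296.4] [ 0.516 -0.084 -0.852] F [ 0.  -0.3  1.1] T [0.1  0.16 0.  ] 0.3093819061445795
r 195.65343400799216 ang 68.94571450172772 {'tilt': np.float64(31.525663920563417), 'head': np.float64(-0.1608690544553086), 'yz': np.float64(1.2946649851988248), 'xz': np.float64(-31.492841851673983)}
0.0
```

{"fn": "drive_tool", "kwargs": {
  "targets": [
    [0.006, -0.003, -0.005, 0],
    [0.006, -0.002, -0.005, 0],
    [0.0023, -0.0004, -0.0019, 0],
    [0, 0, 0, 0]
  ]
}}

```text
t: 33.2
tool_pos: [570.7, 5.1, 284.4]
eef_rot: [3.115, 0.551, 2.929]
ft_force: [0.5, 0.0, 0.6]
width: 0.006
grasp_force: 0.0
```

{"fn": "drive_tool", "kwargs": {
  "targets": [
    [0.0023, -0.0004, -0.0019, 0],
    [0.0023, -0.0004, -0.0019, 0],
    [0, 0, 0, 0]
  ]
}}

```text
t: 33.5
tool_pos: [575.2, 4.4, 280.4]
eef_rot: [3.115, 0.551, 2.929]
ft_force: [-0.1, -0.3, 0.7]
width: 0.007
grasp_force: 0.1
```

{"fn": "drive_tool", "kwargs": {
  "targets": [
    [0.0015, -0.0002, -0.0013, 0],
    [0.0015, -0.0002, -0.0013, 0],
    [0, 0, 0, 0]
  ]
}}

```text
t: 33.8
tool_pos: [578.3, 4.0, 278.1]
eef_rot: [3.115, 0.551, 2.929]
ft_force: [-1.4, 0.4, 1.9]
width: -0.001
grasp_force: 0.9
```

{"fn": "drive_tool", "kwargs": {
  "targets": [
    [0.0015, -0.0002, -0.0013, 0],
    [0, 0, 0, 0]
  ]
}}

```text
t: 34.0
tool_pos: [579.8, 3.8, 276.9]
eef_rot: [3.115, 0.551, 2.929]
ft_force: [-1.2, 0.1, 1.8]
width: 0.006
grasp_force: 1.3
```

{"fn": "drive_tool", "kwargs": {
  "targets": [
    [0.0012, -0.0002, -0.001, 0],
    [0, 0, 0, 0]
  ]
}}

```text
t: 34.2
tool_pos: [581.0, 3.6, 276.0]
eef_rot: [3.115, 0.551, 2.929]
ft_force: [-1.0, 1.0, 3.1]
width: 0.004
grasp_force: 1.6
```

```bash
python3 - <<'E'
from h import *
F=[]
for _ in range(4): optics.snapshot('side'); F.append(bot.state()['ft_force'])
F=np.array(F);print(np.round(F,1),np.round(F.mean(0),2),F.mean(0)@[-.756,.122,.643])
E
```

```text
[[-1.4 -0.1  3.1]
 [-2.1  0.1  4.1]
 [-1.9  0.5  3. ]
 [-2.   0.4  2.7]] [-1.84  0.23  3.23] 3.4944585072929795
```

{"fn": "drive_tool", "kwargs": {
  "targets": [
    [0, 0, 0, 0],
    [0, 0, 0, 0],
    [0, 0, 0, 0],
    [0, 0, 0, 0],
    [-0.002, 0.0003, 0.0017, 0],
    [-0.004, 0.0006, 0.0034, 0],
    [-0.008, 0.0012, 0.0068, 0],
    [-0.02, 0.003, 0.02, 0],
    [-0.025, 0.004, 0.033, 0],
    [-0.025, 0.016, 0.033, -0.1],
    [-0.006, 0.028, 0, -0.14],
    [-0.006, 0.028, 0, -0.14],
    [-0.006, 0.028, 0, -0.14],
    [0, 0.028, -0.02, -0.1],
    [0, 0.028, -0.02, 0],
    [0, 0, 0, 0]
  ]
}}

```text
t: 36.0
tool_pos: [482.7, 148.6, 326.9]
eef_rot: [3.123, 0.533, 2.437]
ft_force: [-0.7, 0.7, -0.1]
width: 0.005
grasp_force: 0.0
```

```bash
python3 meas.py; python3 - <<'E'
from h import *
import pickle
s=snap('wrist','wv3.png');pickle.dump({k:np.array(v) for k,v in s.items()},open('wv3.pkl','wb'))
st=bot.state();print(st['t'],st['tool_pos'])
E
python3 wl.py wv3.pkl
```

```text
side ptr 51.6 n 152 [257. 277.] elong 7.4
side arm 50.9 n 325 [287. 248.] elong 3.3
36.1 [483.76816434 146.42056164 329.90100012]
-0.14 ptr 53.5 900 [295. 145.] arm 52.4 2247 [203. 220.] diff -1.1
-0.16 ptr 50.9 900 [295. 145.] arm 51.4 2247 [203. 220.] diff 0.5
-0.18 ptr 48.0 900 [295. 145.] arm 50.3 2247 [203. 220.] diff 2.2
P [(85, 274, 275), (93, 269, 278), (101, 272, 280), (109, 276, 287), (117, 281, 289), (125, 283, 293), (133, 286, 296), (141, 289, 298), (149, 292, 301), (157, 295, 304), (165, 299, 307), (173, 301, 310)]
L [(181, 178, 203), (189, 181, 206), (197, 183, 209), (205, 186, 211), (213, 188, 214), (221, 191, 217), (229, 193, 219), (237, 196, 222), (245, 199, 225), (253, 201, 227), (261, 204, 229)]
```

View pics/wv3.png

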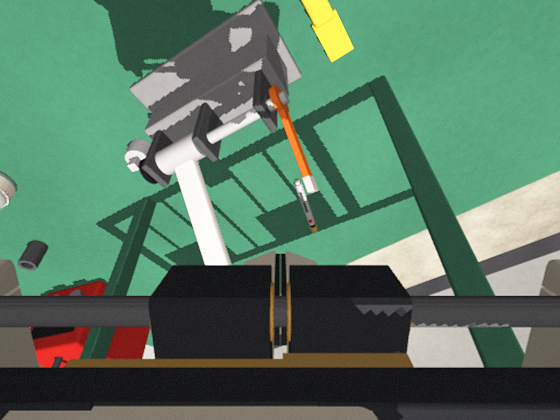

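The view shows the arm from about (185,165) to (215,260) and the pointer from (275,95) to (312,185). They are parallel to within about 1°, and the press did not shift either one. The robot is clear, so I'm handing in.

```bash
python3 -c "
from workcell import bot
print(bot.hand_in())"
```

```text
the job is handed in; nothing more can be done
None
```

The job is handed in at about 36 s: let go, the light stands parallel to the pointer to within about 1° by the camera (estimates run from about −1° to +2°). The pod was pressed at about 3.5 N for more than half a second and did not slip. The pointer measured the same before and after, no tool looked disturbed in the last view, and the robot is clear of everything.

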